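# Snap the centre mirror into its frame and press it onto the tape

### The job

Pick up the square mirror glass by the bar of the suction lifter stuck on it, tuck its far edge under the two grey fixed lips of the black carrier in the middle of the white frame, and press the near edge down until the spring clip snaps over it. Do not force it, the glass would crack, and leave the other things on the bench alone. Finish while still holding the lifter and pressing the glass firmly down (with about 10 N) onto the adhesive foam pads: the program ends with the push kept on, nothing is let go.

Things in the scene. Friction and masses are not known exactly. Their poses are not given: they have to be found in the camera images.
- mirror_frame: White square mirror frame, 420 x 420 mm, clad with bevelled strips, lying flat and fixed on the bench; rim 16 to 20 mm high, a black mirror carrier in the recess in its middle. Origin: its centre, on the bench top; z up; x points from the carrier's spring clip (edge nearer the robot) to its two fixed lips (far edge), y along these edges.
- tray_floor (a point): Centre of the carrier's floor, 10 mm above the bench; axes as the frame's. Heights and x, y below are taken from here. Side rims: inner faces at y = +-68.5 mm, 10 mm high (play 3.5 mm each side of the glass). The glass goes in only tilted: far edge lower by some 10 degrees, first under the lips, then near edge pressed down past the clip.
- lip_gap (a point): Mouth under the two grey fixed lips (each 34 mm wide, at y = +-38 mm): point half-way between them at x = 61 mm, level with their tips, at their underside, z = 15.5 mm. The end stop lies 5 mm behind the tips (x = 66 mm), the lips' tops are at z = 23 mm. Axes as the frame's.
- clip_nose (a point): Tip of the nose of the steel spring clip (36 mm wide, y = 0) at the near edge: x = -62, z = 14.7 mm (flat underside of the nose), axes as the frame's. Its upright leaf has its inner face at x = -66 mm (glass play 1 mm each way); on top the nose slopes up and outwards to x = -70, z = 28 mm. The push needed climbs to 6 to 14 N, drops suddenly at the foot of the slope, and the clip shuts once the glass is below the nose.
- pad_top (a point): Level of the tops of the four adhesive foam pads, z = 9 mm above the middle of the floor (pads 22 x 30 mm, centres at x = +-38, y = +-42 mm). Together they yield 1 mm per 4 N, 6 mm at most. When the clip alone holds the glass, the centre of the glass is 10.8 mm or more above the floor.
- spring_clip (a joint): Swing of the steel spring clip, rad: 0 upright (at rest, closed), growing as the glass pushes it outwards (0.1 to 0.3 as the edge passes), springs back to 0.
- mirror_center (a point): Centre of the square mirror glass, 130 x 130 x 6 mm, half-way through its thickness (3 mm above its underside); about 0.33 kg with the lifter. At the start it lies mirror face up flat on the bench. x and y along its edges, z out of the mirror face; the glass is the same whichever edge leads.
- lifter_bar (a point): Centre of the orange bar of the suction lifter stuck to the middle of the mirror face: bar 72 mm long along the mirror's y, 18 mm wide along its x, 14 mm high, its centre 38 mm above the centre of the glass and 35 mm above the mirror face. Below it a neck 20 mm thick and a black rubber cup 66 mm across and 14 mm high. Axes as the mirror's. The lifter stays stuck on.
- running_pliers: Bystander, leave alone: running pliers with red grips, 172 mm long. Origin: centre of its underside.
- glass_cutter: Bystander, leave alone: black pen-shaped glass cutter, 132 mm long. Origin: centre of its underside.
- marker: Bystander, leave alone: blue marker, 128 mm long. Origin: centre of its underside.
- screwdriver: Bystander, leave alone: screwdriver with green handle, 197 mm long. Origin: centre of its underside.

How it is judged (in metres and radians):
On the way, in this order (a step that is already met when the one before it is completed fails the run):
1. the mirror is lifted off the bench (height (world z) of mirror_center above 0.04 m), for 0.1 s.
2. the glass lies level in the carrier, far edge under the lips, and the spring clip has snapped shut over its near edge (x of mirror_center in the frame of tray_floor between -0.004 and 0.004 m and y of mirror_center in the frame of tray_floor between -0.005 and 0.005 m and angle between the z axis of mirror_frame and the z axis of mirror_center, either way round below 0.035 rad and value of joint spring_clip below 0.06 rad and z of mirror_center in the frame of tray_floor between 0.004 and 0.0116 m), for 0.2 s.
At the end, for the whole second after the job is handed in: Glass in the carrier, centred within 4 mm (x) and 5 mm (y), level within 2 degrees, clip closed (under 0.06 rad) over its near edge, and still pressed by the gripper: its centre at most 10.3 mm above the floor (the clip alone leaves 10.8 or more), fingers in touch, at rest (x of mirror_center in the frame of tray_floor between -0.004 and 0.004 m and y of mirror_center in the frame of tray_floor between -0.005 and 0.005 m and angle between the z axis of mirror_frame and the z axis of mirror_center, either way round below 0.035 rad and value of joint spring_clip below 0.06 rad and z of mirror_center in the frame of tray_floor between 0.004 and 0.0103 m and contact force between mirror and the fingers above 2 N and linear speed of mirror below 0.01 m/s); the arm keeps its last pose, push and grip.
It fails at once if the glass is forced: more than 45 N between the mirror and the frame or carrier (contact force between mirror and mirror_frame above 45 N).
It fails at once if another thing on the bench is shifted by more than 3 cm (distance of any of running_pliers, glass_cutter, marker, screwdriver from where it was at the start of the episode above 0.03 m).
It also fails if it takes over 58 s, if anything falls off the work surface, if the arm or the gripper's body presses on something with over 40 N, if the wrist force passes 120 N, or if a joint passes its speed limit or range.

### The arm

A 6-joint arm with a two-finger parallel gripper is mounted at the origin on the work surface; the furniture and walls round the work are solid. World frame = base frame: x ahead of the robot, y to its left, z up, the work surface at z = 0. Lengths are in m, angles in degrees, forces in N, time in s.
With the tool pointing down it reaches from about 0.35 to 0.875 m from the base axis. Payload 4.2 kg.
Tool frame: the origin (TCP) lies midway between the tips of the shut fingers; the grasp point (between the pads) lies 19 mm behind it; z points along the fingers, y is the line along which they close (so a half turn about z gives the same grasp; the last joint's range is limited). The gripper opens to 87 mm and grips with 3 to 60 N. Pads are 19 mm wide; open, the fingers measure 117 mm over their backs; the gripper's body (75 mm by 190 mm) begins 51 mm behind the grasp point.
Start: joints at [89.76, 22.042, 0.453, 0, -68.411, -14.817], TCP at [0.162, 0.604, 0.194] pointing down, gripper open.
Joint ranges: [-179.83, 179.83], [-69.29, 118.12], [-61.27, 80.66], [-181.25, 117.63], [-171.15, -9.14], [-177.46, 177.46]. Speed limits (degrees/s): [159.86, 159.86, 180, 180, 180, 180].

### API

Orientations are given as [roll, pitch, yaw] about the fixed x, y, z axes, in that order (R = Rz(yaw) Ry(pitch) Rx(roll)).
In Python, from workcell import env gives the robot as it stands. The module is installed in compiled form; this text tells all that it offers. Calls block until the motion is done:
- env.goto(position, orientation): joint-space move of the TCP to a pose.
- env.move_straight(position, rotation=None, rate=0.15, force_limit=None): straight line of the TCP; rotation=None keeps the orientation; rate is the mean speed in m/s. With force_limit (N) it stops when the force on the tool has changed by that much, and returns True; else False.
- env.set_joints(angles): joint-space move.
- env.gripper_to(opening, grasp_force=None): opening from 0.0 (shut) to 1.0 (fully open); grasp_force is the grip in N (None keeps the last); returns when the fingers have stopped.
- env.dwell(seconds).
- env.inverse_kinematics(position, orientation): joint angles nearest the present ones, or None.
- env.read_state(): the state.
- env.grab_frame(name): name is "scene" or "top"; returns a dict with "image" (480x640x3 uint8, blue, green, red), "fx", "fy", "cx", "cy" (pixels), "position" and "orientation" of the camera in the world. Camera axes: x right, y up, looking along -z (the intrinsics and any distortion apply to the point x, -y, -z); pixel columns grow to the right and rows downward; lengths in m; the calibration is good to about 2 mm. A picture is of the moment at which its call begins. There is no depth.
A pose or a line that the arm cannot do raises env.Unreachable and nothing moves.
- env.close_job(): hands the job in; it is judged then, once.
Trained networks look in a picture, given as the dict that the camera call returned (one of the last four; its "shot" number tells which), for a name from the list of things; names that differ only in an ending like _2 or _b are one class to them, and where a whole thing is asked for, a point or a joint stands for the part that bears it (a point fixed in the world has none). Each returns a list of dicts, best first, with "score" (0 to 1); they miss things now and then, are a little off and sometimes report something else, mostly with a low value. They report only what shows in the picture. A call takes as long as a camera call.
- env.search_frame(picture, thing): "xyz" ([x, y, z] in m, in world coordinates, good to about 4 mm: the middle of the surface that is visible of it).
- env.trace(picture, thing): "mask" (480x640 bool, what is visible of it).
The state is a dict: "clock": time; "joint_positions": joint angles; "qvel": joint speeds; "joint_torque": joint torques, N m; "position": TCP position; "tool_rot": TCP orientation; "force": force on the tool from outside, world axes, zero at the start; "wrist_torque": the same for the moment, N m; "opening": opening from 0.0 (shut) to 1.0 (fully open); "finger_force": force on a finger pad.
Only numpy, scipy, OpenCV 4.12 (cv2) and the standard library are available. Lean on these libraries where they do the work, as an engineer would, in place of code of your own. Each camera call takes 0.05 s, during which the arm holds its last target. There are 200 camera calls.

## Working session

There is one attempt and no reset: what is moved stays moved. The work goes in short steps, each a Python script; the robot and the scene stay as the last script left them, time stands still between calls to the robot, and variables do not carry over. Pictures are saved under pics/ and viewed, at most 10 in all, crops included, and the job is handed in when it is done.

```bash
mkdir -p pics
python3 - <<'E'
from workcell import env
import cv2,numpy as np
for n in ("scene","top"):
    p=env.grab_frame(n); cv2.imwrite(f"pics/{n}0.png",p["image"])
    print(n,p["fx"],p["fy"],p["cx"],p["cy"],p["position"],p["orientation"],[k for k in p if k!="image"])
    for t in ("mirror_frame","mirror_center","lifter_bar","spring_clip","running_pliers","glass_cutter","marker","screwdriver"):
        try:
            print(t,[(np.round(r["xyz"],4).tolist(),round(r["score"],2)) for r in env.search_frame(p,t)][:3])
        except Exception as e: print(t,e)
s=env.read_state();print(s["clock"],s["force"],s["tool_rot"])
E
```

```text
scene 530.3899161256137 530.3899161256137 317.88251104219364 240.72834895672415 [ 0.03901503 -0.99785515  1.10438022] [ 47.06896961   0.60526907 -28.48955494] ['fx', 'fy', 'cx', 'cy', 'position', 'orientation', 'shot']
mirror_frame [([0.5231, 0.1206, 0.0156], 0.88)]
mirror_center [([0.5083, -0.3398, 0.0071], 0.67)]
lifter_bar [([0.5044, -0.3384, 0.0045], 0.79)]
spring_clip []
running_pliers [([0.7382, -0.3103, 0.0098], 0.91)]
glass_cutter [([0.331, -0.2866, 0.0106], 0.76), ([0.5348, 0.1597, 0.0127], 0.31)]
marker [([0.6373, -0.484, 0.0137], 0.69)]
screwdriver [([0.5154, 0.4581, 0.0178], 0.62)]
top 583.8645817737475 583.8645817737475 329.1143271388252 244.9089690756129 [ 0.39755181 -0.00414041  1.73829388] [  4.41063824  -0.44179524 -90.45687985] ['fx', 'fy', 'cx', 'cy', 'position', 'orientation', 'shot']
mirror_frame [([0.5313, 0.1577, 0.0225], 0.83), ([0.5149, -0.3301, 0.0008], 0.59)]
mirror_center [([0.5111, -0.3278, 0.0051], 0.79)]
lifter_bar [([0.515, -0.3284, 0.0072], 0.87)]
spring_clip []
running_pliers [([0.7444, -0.3028, 0.012], 0.69), ([0.3377, -0.287, 0.0128], 0.49)]
glass_cutter [([0.3373, -0.2883, 0.0162], 0.56), ([0.6384, -0.4846, 0.017], 0.21)]
marker [([0.6439, -0.484, 0.0119], 0.54)]
screwdriver [([0.5167, 0.4628, 0.023], 0.58)]
0.9 [-0.16844308  0.71531234  0.72761385] [-1.79999991e+02 -5.40691932e-04 -1.50566202e+01]
```

View pics/top0.png

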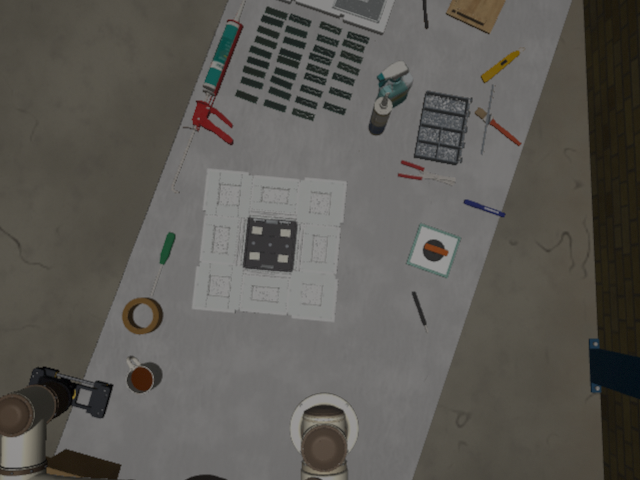

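View pics/scene0.png

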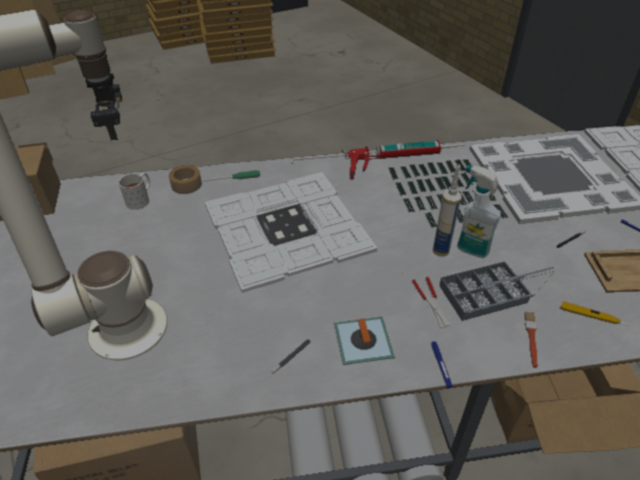

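```bash
cat > h.py <<'E'
from workcell import env
import cv2,numpy as np
from scipy.spatial.transform import Rotation as Ro
def cast(p,uv,z):
    uv=np.atleast_2d(uv).astype(float)
    d=np.c_[(uv[:,0]-p["cx"])/p["fx"],-(uv[:,1]-p["cy"])/p["fy"],-np.ones(len(uv))]
    d=Ro.from_euler("xyz",p["orientation"],degrees=True).apply(d); c=np.asarray(p["position"])
    return c+d*((z-c[2])/d[:,2])[:,None]
def pads(p,near,z=0.019):
    """centroids of the 4 white pads, found near world xy"""
    g=cv2.cvtColor(p["image"],cv2.COLOR_BGR2GRAY).astype(float)
    H,_=cv2.findHomography(*[None,None]) if 0 else (None,None)
    # rectify plane z to a 1 mm grid
    xs=np.arange(-60,60)/1000.
    pts=np.array([[near[0]-.06,near[1]-.06],[near[0]+.06,near[1]-.06],[near[0]+.06,near[1]+.06],[near[0]-.06,near[1]+.06]])
    return g,pts
def proj(p,X):
    X=np.atleast_2d(X)
    d=Ro.from_euler("xyz",p["orientation"],degrees=True).inv().apply(X-np.asarray(p["position"]))
    return np.c_[p["cx"]+p["fx"]*d[:,0]/-d[:,2],p["cy"]-p["fy"]*d[:,1]/-d[:,2]]
def rectify(p,c,z,half,s=0.001):
    """world plane z resampled around c: row = x (grows down), col = y"""
    n=int(2*half/s)+1; a=np.linspace(-half,half,n)
    X,Y=np.meshgrid(c[0]+a,c[1]+a,indexing="ij")
    uv=proj(p,np.c_[X.ravel(),Y.ravel(),np.full(X.size,z)]).astype(np.float32)
    return cv2.remap(p["image"],uv[:,0].reshape(n,n),uv[:,1].reshape(n,n),cv2.INTER_CUBIC)
def maskrect(p,thing,z):
    r=env.trace(p,thing)
    if not r: return None
    m=r[0]["mask"].astype(np.uint8)
    cs=max(cv2.findContours(m,cv2.RETR_EXTERNAL,cv2.CHAIN_APPROX_NONE)[0],key=cv2.contourArea)
    w=cast(p,cs[:,0,:],z)[:,:2]
    return cv2.minAreaRect((w*1000).astype(np.float32)),r[0]["score"],m
E
python3 - <<'E'
from h import *
tiles=[]
for n in ("top","scene"):
    p=env.grab_frame(n)
    for t,z in (("mirror_center",.006),("lifter_bar",.048),("mirror_frame",.01)):
        r=maskrect(p,t,z)
        if r: print(n,t,np.round(r[0][0],1),np.round(r[0][1],1),round(r[0][2],1),r[1])
    a=rectify(p,(.53,.15),.019,.1); b=rectify(p,(.512,-.33),.006,.1)
    np.save(f"pics/{n}_pads.npy",a); np.save(f"pics/{n}_mir.npy",b)
    tiles.append(np.hstack([a,b]))
    g=cv2.cvtColor(a,cv2.COLOR_BGR2GRAY)[::-1,::-1]
im=cv2.resize(np.vstack(tiles),None,fx=1.45,fy=1.45)
cv2.imwrite("pics/rect.png",im)
E
```

```text
top mirror_center [ 512.9 -330.2] [131.6 130.8] 71.0 0.76
top lifter_bar [ 510.5 -321.8] [128.8 130. ] 69.4 0.84
top mirror_frame [535.7 156.7] [426.  421.3] 84.1 0.93
scene mirror_center [ 516.6 -330.6] [134.1 130.2] 70.2 0.69
scene lifter_bar [ 498.2 -356.5] [128.7 126. ] 70.0 0.64
scene mirror_frame [538.8 156.6] [438.4 424.6] 84.0 0.78
```

View pics/rect.png

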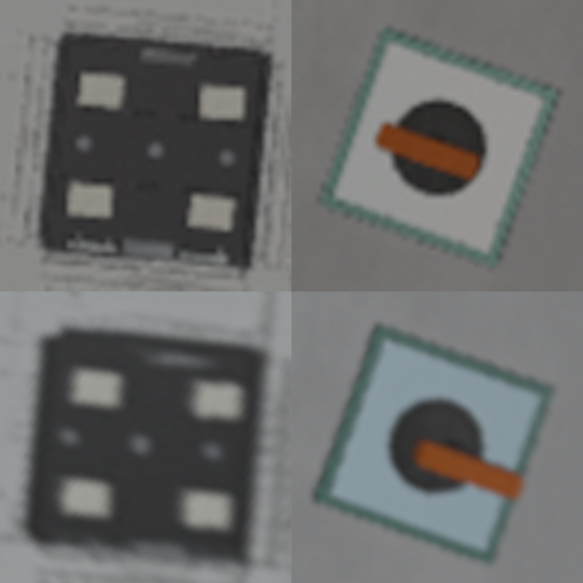

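Run:
```python
from h import *
for n,off in (("top",0),("scene",0)):
    a=np.load(f"pics/{n}_pads.npy"); g=cv2.cvtColor(a,cv2.COLOR_BGR2GRAY)
    bw=cv2.erode((g>130).astype(np.uint8),np.ones((3,3)))
    k,l,st,ce=cv2.connectedComponentsWithStats(bw)
    P=np.array([ce[i] for i in range(1,k) if 250<st[i,4]<900 and 20<ce[i][0]<180 and 20<ce[i][1]<180])
    A=np.array([st[i,4] for i in range(1,k) if 250<st[i,4]<900])
    W=np.c_[.43+P[:,1]/1000,.05+P[:,0]/1000]
    c=W.mean(0); print(n,len(W),A,np.round(c,4))
    # fit yaw
    M=np.array([[i*.038,j*.042] for i in(-1,1) for j in(-1,1)])
    R=Ro.from_euler("z",-6,degrees=True).as_matrix()[:2,:2]
    idx=[np.argmin(np.linalg.norm(W-c-R@m,axis=1)) for m in M]
    S=(W-c)[idx]
    print(np.degrees(np.arctan2((M[:,0]*S[:,1]-M[:,1]*S[:,0]).sum(),(M*S).sum())), np.round(np.linalg.norm(S[0]-S[1])*1e3,1),np.round(np.linalg.norm(S[0]-S[2])*1e3,1))
# reach check
s=env.read_state()
for pos,yaw,th in (([.515,-.330,.2],-19.5,0),([.515,-.330,.027],-19.5,0),([.535,.157,.15],-6,0),([.535,.157,.06],-6,10),([.535,.157,.06],-6,15)):
  for k in (90,-90):
    o=(Ro.from_euler("z",yaw,degrees=True)*Ro.from_euler("y",th,degrees=True)*Ro.from_euler("z",k,degrees=True)*Ro.from_euler("x",180,degrees=True)).as_euler("xyz",degrees=True)
    print(pos,k,np.round(o,1),np.round(env.inverse_kinematics(pos,o),0) if env.inverse_kinematics(pos,o) is not None else None)
```

```text
top 4 [361 375 358 338 456] [0.5341 0.1573]
-5.597704454536445 84.0 76.5
scene 4 [416 394 405 401] [0.5382 0.1542]
-5.687717160572877 84.1 76.0
[0.515, -0.33, 0.2] 90 [180.    0.   70.5] None
[0.515, -0.33, 0.2] -90 [ 180.     0.  -109.5] [-18.  21.  -1.   0. -69.  -2.]
[0.515, -0.33, 0.027] 90 [180.    0.   70.5] None
[0.515, -0.33, 0.027] -90 [ 180.     0.  -109.5] [-18.  30. -13.   0. -47.  -2.]
[0.535, 0.157, 0.15] 90 [180.   0.  84.] [ 33.  18. -13.   0. -60. 141.]
[0.535, 0.157, 0.15] -90 [180.   0. -96.] [ 33.  18. -13.   0. -60. -39.]
[0.535, 0.157, 0.06] 90 [-170.    0.   84.] [ 29.  28.  -9.  -7. -61. 148.]
[0.535, 0.157, 0.06] -90 [170.   0. -96.] [ 29.  28.  -9.  -7. -61. -32.]
[0.535, 0.157, 0.06] 90 [-165.    0.   84.] [ 28.  31.  -4.  -9. -68. 151.]
[0.535, 0.157, 0.06] -90 [165.   0. -96.] [ 28.  31.  -4.  -9. -68. -29.]
```

```bash
cat >> h.py <<'E'
def ori(yaw,th=0,roll=0):
    E=lambda a,d:Ro.from_euler(a,d,degrees=True)
    return (E("z",yaw)*E("y",th)*E("x",roll)*E("z",-90)*E("x",180)).as_euler("xyz",degrees=True)
E
python3 - <<'E'
from h import *
x,y=.5147,-.3304; o=ori(-19.5)
env.gripper_to(1.0)
env.goto([x,y,.16],o)
print(env.move_straight([x,y,.027],o,rate=.08,force_limit=6))
print(env.read_state()["position"])
env.gripper_to(0.0,45)
s=env.read_state(); print(s["opening"],s["finger_force"],s["force"],s["clock"])
print(env.move_straight([x,y,.16],rate=.12))
s=env.read_state(); print(s["opening"],s["finger_force"],s["force"])
# carry to above carrier
c=[.5362,.1557]
env.goto([c[0],c[1],.16],ori(-5.65))
env.dwell(.3)
s=env.read_state(); print(s["position"],s["tool_rot"],s["force"],s["clock"])
for n in("top","scene"):
    p=env.grab_frame(n); cv2.imwrite(f"pics/{n}1.png",p["image"])
    # mirror face: glass centre is TCP z + 14-38 mm
    zc=s["position"][2]+.014-.038
    r=maskrect(p,"mirror_center",zc+.003)
    if r: print(n,np.round(r[0][0],1),np.round(r[0][1],1),round(r[0][2],1),r[1])
E
python3 - <<'E'
import cv2,numpy as np
a=cv2.imread("pics/top1.png")[150:340,170:400];b=cv2.imread("pics/scene1.png")[100:290,180:410]
cv2.imwrite("pics/held.png",cv2.resize(np.vstack([a,b]),None,fx=1.55,fy=1.55,interpolation=cv2.INTER_CUBIC))
E
```

```text
False
[ 0.51506019 -0.33054153  0.0275478 ]
0.005554168008734185 0.0 [ 0.08628194 -0.22863193 -0.0529857 ] 8.3417
False
0.004101301437435874 0.0 [-0.41364066 -0.13452841  0.10349191]
[0.5363639  0.15518754 0.15999328] [ 1.79998440e+02  4.37051119e-04 -9.57059016e+01] [ 0.53316404  0.39524121 -0.32485385] 11.675
top [ 504.4 -304.3] [122.5 124.5] 69.3 0.97
scene [ 458.3 -411.7] [119.1 119.2] 71.4 0.94
```

View pics/held.png

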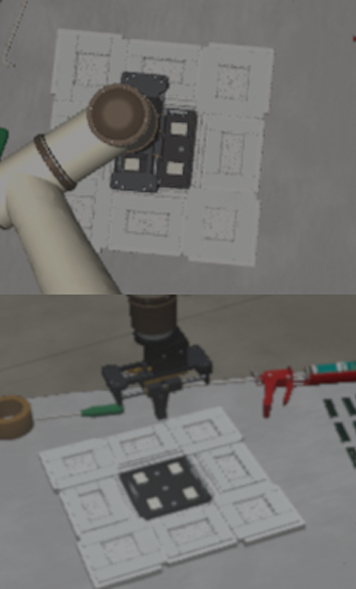

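Run:
```python
from h import *
for n in("top","scene"):
    p=env.grab_frame(n)
    r=maskrect(p,"mirror_center",.006)
    print(n,np.round(r[0][0],1),np.round(r[0][1],1),round(r[0][2],1),r[1])
    u,v=proj(p,[.514,-.33,.03])[0].astype(int)
    cv2.imwrite(f"pics/m_{n}.png",cv2.resize(p["image"][v-50:v+50,u-50:u+50],None,fx=4,fy=4,interpolation=cv2.INTER_CUBIC))
    # orange pixels
    c=p["image"].astype(int); m=((c[...,2]-c[...,0]>50)&(c[...,2]>90)); ys,xs=np.nonzero(m[v-40:v+40,u-40:u+40])
    uv=[xs.mean()+u-40,ys.mean()+v-40]; print(uv,len(xs),cast(p,uv,.048),cast(p,uv,.041))
cv2.imwrite("pics/m.png",np.hstack([cv2.imread("pics/m_top.png"),cv2.imread("pics/m_scene.png")]))
```

```text
top [ 513.9 -329.5] [130.4 132.6] 69.3 0.61
[np.float64(435.8863636363636), np.float64(249.08333333333331)] 132 [[ 0.51336728 -0.32841842  0.048     ]] [[ 0.51384691 -0.32976135  0.041     ]]
scene [ 516.1 -331.7] [131.4 132.8] 70.0 0.89
[np.float64(364.0064516129032), np.float64(330.7548387096774)] 155 [[ 0.51468621 -0.33688034  0.048     ]] [[ 0.5178382  -0.33250045  0.041     ]]
```

View pics/m.png

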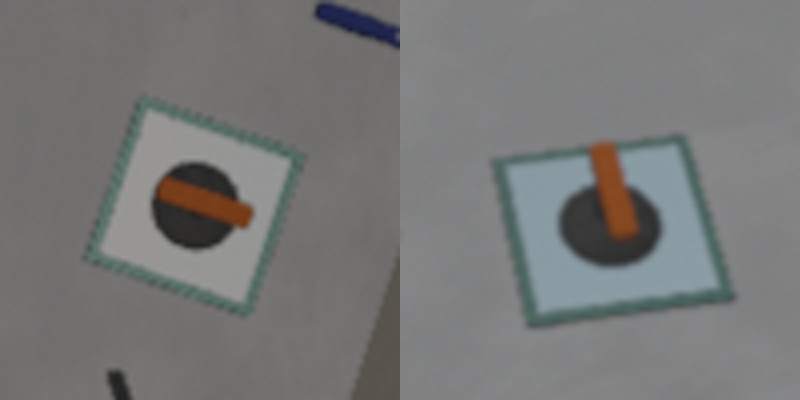

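Run:
```python
from h import *
p=env.grab_frame("scene"); s=env.read_state(); print("tip proj",proj(p,s["position"]))
x,y=.5147,-.3304; o=ori(-19.5)
print(env.gripper_to(1.0)); print(env.read_state()["opening"])
env.goto([x,y,.16],o)
print(env.move_straight([x,y,.027],o,rate=.1,force_limit=6)); s=env.read_state()
print(s["opening"],s["position"],s["force"],s["clock"])
p=env.grab_frame("scene"); u,v=proj(p,s["position"])[0].astype(int); print(u,v)
cv2.imwrite("pics/g.png",cv2.resize(p["image"][v-70:v+50,u-60:u+60],None,fx=4.5,fy=4.5,interpolation=cv2.INTER_CUBIC))
```

```text
tip proj [[282.7507637  186.38866895]]
False
1.0020251255160757
False
1.0014937622298987 [ 0.51523585 -0.3306227   0.02774354] [ 0.13412089 -0.29825329  0.43628063] 16.9
362 333
```

View pics/g.png

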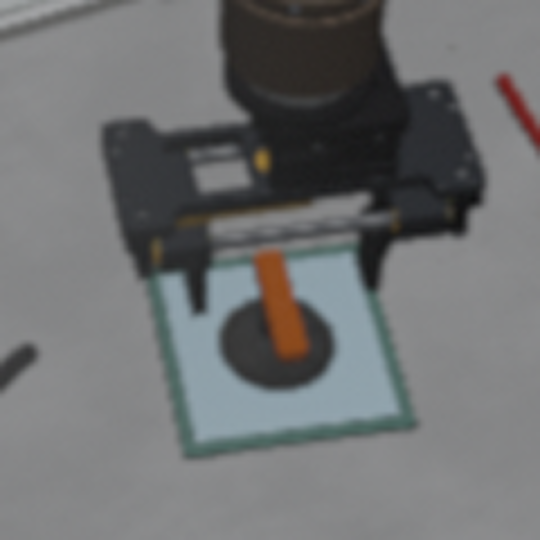

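Run:
```python
from h import *
x,y=.5147,-.3304
print(env.move_straight([x,y,.004],rate=.02,force_limit=3)); s=env.read_state(); print(s["position"],s["force"],s["clock"])
z=s["position"][2]
env.move_straight([x,y,z+.008],rate=.05)
env.gripper_to(0.0,4)
s=env.read_state(); print(s["opening"],s["finger_force"],s["position"],s["force"],s["clock"])
a=[]
for n in("top","scene"):
    p=env.grab_frame(n); u,v=proj(p,s["position"])[0].astype(int)
    a.append(cv2.resize(p["image"][v-60:v+50,u-55:u+55],None,fx=3.6,fy=3.6,interpolation=cv2.INTER_CUBIC))
cv2.imwrite("pics/g2.png",np.hstack(a))
```

```text
False
[ 0.51481184 -0.33045582  0.00418281] [ 0.18446141 -0.40564464  0.16726001] 18.25
0.20850708570594634 3.9921755343675613 [ 0.51477678 -0.3304226   0.01220083] [ 0.46755873 -0.74531317 -0.43192973] 19.6833
```

View pics/g2.png

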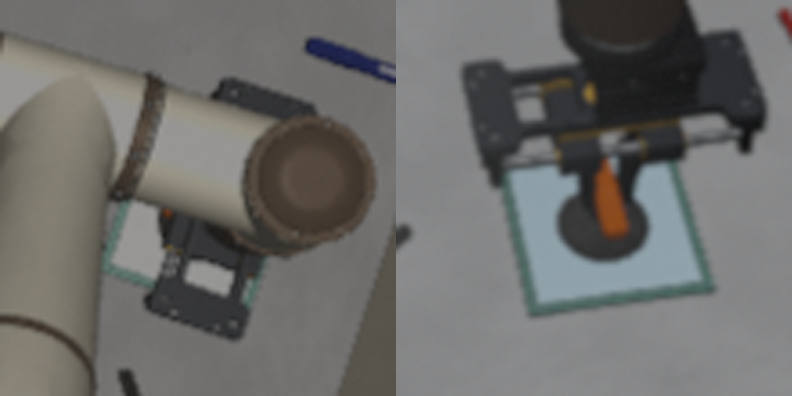

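```bash
cat >> h.py <<'E'
YAW=-5.65; F=np.array([.5362,.1557,.010]); D=.0092
RF=Ro.from_euler("z",YAW,degrees=True)
def pose(c,th):
    """TCP pose for glass centre c (mm, tray_floor frame) and tilt th (deg, far edge low)"""
    n=Ro.from_euler("y",th,degrees=True).apply([0,0,1])
    return F+RF.apply(np.array(c)/1000+D*n),ori(YAW,th)
def inframe(s):
    """glass centre (mm) and rotation from state"""
    R=Ro.from_euler("xyz",s["tool_rot"],degrees=True)
    C=np.array(s["position"])+R.apply([0,0,D])
    return RF.inv().apply(C-F)*1000
E
python3 - <<'E'
from h import *
env.gripper_to(0.0,50)
s=env.read_state(); print(s["opening"],s["finger_force"])
env.move_straight(np.array(s["position"])+[0,0,.11],rate=.15)
s=env.read_state(); print(s["opening"],s["finger_force"],s["force"],s["clock"])
env.goto(*pose([-8,0,70],0)); env.dwell(.3)
s=env.read_state(); print(inframe(s),s["tool_rot"],s["force"],s["clock"])
C=inframe(s); a=[]
for n in("top","scene"):
    p=env.grab_frame(n); im=cv2.resize(p["image"],None,fx=4,fy=4,interpolation=cv2.INTER_CUBIC)
    for z in (3,):
        q=np.array([C+[i*65,j*65,z] for i,j in((-1,-1),(1,-1),(1,1),(-1,1))])
        uv=proj(p,F+RF.apply(q/1000)); cv2.polylines(im,[((uv+.5)*4).astype(np.int32)],True,(255,0,255),1)
    u,v=uv.mean(0).astype(int)*4; a.append(im[v-220:v+220,u-195:u+195])
cv2.imwrite("pics/ov.png",np.hstack(a))
E
```

```text
0.1981840896957209 49.98964011669159
0.19995535882051146 49.98749256134033 [-0.41836059 -0.43043342 -3.83975462] 20.8833
[-7.74098556 -0.50675555 70.0252496 ] [-1.79996166e+02  3.42812020e-03 -9.57081585e+01] [ 0.06680584  0.10893463 -2.67849512] 22.9583
```

View pics/ov.png

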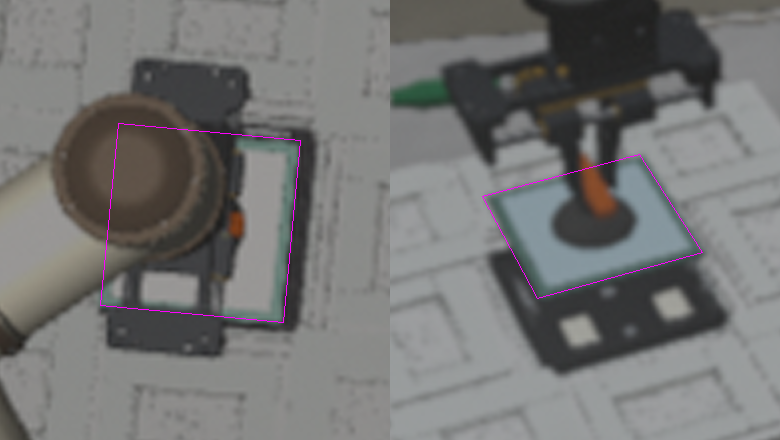

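Run:
```python
from h import *
T=12
env.goto(*pose([-6.5,0,50],T)); 
p,o=pose([-6.5,0,34],T); env.move_straight(p,o,rate=.05); env.dwell(.2)
f0=np.array(env.read_state()["force"])
p,o=pose([-6.5,0,20],T); hit=env.move_straight(p,o,rate=.01,force_limit=3)
s=env.read_state(); C=inframe(s); print("down",hit,C,np.array(s["force"])-f0,s["clock"])
if hit and 20.5<C[2]<27:
    p,o=pose([4,0,C[2]],T); hit=env.move_straight(p,o,rate=.01,force_limit=5)
    s=env.read_state(); print("in",hit,inframe(s),RF.inv().apply(np.array(s["force"])-f0),s["clock"])
```

```text
down True [-6.75012131 -0.07214762 20.8660065 ] [-0.53907032 -0.22033176  5.67588707] 25.2417
in True [ 0.96527156 -0.64196607 19.84038035] [0.01987421 0.81684322 5.32274815] 26.3
```

Run:
```python
from h import *
xf=64.6
for T,zc in ((10,10),(8,10.6),(6,11),(4,11.2),(3,11.3),(2,11.4),(1,11.4),(0,11.4)):
    t=np.radians(T); c=[xf-65*np.cos(t)-3*np.sin(t),0,zc+65*np.sin(t)-3*np.cos(t)]
    p,o=pose(c,T); hit=env.move_straight(p,o,rate=.006,force_limit=22)
    s=env.read_state(); n=Ro.from_euler("xyz",s["tool_rot"],degrees=True).apply([0,0,-1])
    f=RF.inv().apply(s["force"])
    print(T,hit,np.round(c,2),np.round(inframe(s),2),"tilt",np.round(np.degrees(RF.inv().apply(n)[:2]),2),"f",np.round(f,1),"tq",np.round(RF.inv().apply(s["wrist_torque"]),2),round(s["opening"],3),round(s["clock"],1))
    if hit or np.linalg.norm(f)>28: break
```

```text
10 False [ 0.07  0.   18.33] [ 0.32 -0.12 18.37] tilt [9.93 0.01] f [ 1.  -1.1 -0.1] tq [-0.22 -0.74 -0.  ] 0.198 26.7
8 False [-0.18  0.   16.68] [-0.07  0.   16.75] tilt [7.97 0.  ] f [ 1.3 -1.5 -0.6] tq [-0.25 -0.71 -0.04] 0.199 27.1
6 False [-0.36  0.   14.81] [ 0.26  0.18 15.32] tilt [ 5.91 -0.02] f [ 2.1 -1.   2.3] tq [-0.35 -0.84 -0.03] 0.198 27.6
4 False [-0.45  0.   12.74] [ 1.13  0.49 14.25] tilt [ 3.78 -0.05] f [ 3.7 -1.3  7.9] tq [-0.4  -0.61  0.04] 0.194 28.1
3 False [-0.47  0.   11.71] [ 0.06  0.39 11.98] tilt [ 2.92 -0.04] f [ 2.5 -0.1  2.7] tq [-0.19 -1.03 -0.01] 0.199 28.4
2 False [-0.47  0.   10.67] [-0.58  0.24 10.48] tilt [ 1.99 -0.02] f [ 1.8 -0.3  0.9] tq [ 0.23 -0.9  -0.02] 0.2 28.8
1 False [-0.44  0.    9.53] [-0.29  0.27  9.91] tilt [ 0.94 -0.02] f [1.7 0.2 3.6] tq [ 0.2  -0.63 -0.02] 0.196 29.1
0 False [-0.4  0.   8.4] [0.06 0.26 9.19] tilt [-0.08 -0.03] f [1.1 1.1 7.2] tq [ 0.23 -0.33 -0.03] 0.199 29.4
```

Run:
```python
from h import *
env.dwell(.4); s=env.read_state(); print(inframe(s),s["force"])
for z in (7.8,7.2,6.6,6.0,5.4):
    if s["force"][2]>9: break
    p,o=pose([-.4,0.2,z],0); env.move_straight(p,o,rate=.005,force_limit=12); env.dwell(.4)
    s=env.read_state(); print(z,inframe(s),s["force"],s["tool_rot"],s["finger_force"],s["clock"])
p=env.grab_frame("scene"); u,v=proj(p,F)[0].astype(int)
cv2.imwrite("pics/fin.png",cv2.resize(p["image"][v-70:v+50,u-65:u+65],None,fx=4.6,fy=4.6,interpolation=cv2.INTER_CUBIC))
```

```text
[0.06377873 0.259427   9.14362426] [ 1.03546449 -0.29691071  7.13440192]
7.8 [0.05225584 0.24735348 8.77685701] [ 0.25931369 -0.13154592  8.73399879] [-1.79934049e+02  7.94964811e-03 -9.56329039e+01] 49.99168038368225 30.5167
7.2 [0.068222   0.28043195 8.43010729] [ 0.12795877 -0.08545359 10.69564997] [-1.79927483e+02  8.67067138e-03 -9.56269076e+01] 49.99240458011627 31.1833
```

View pics/fin.png

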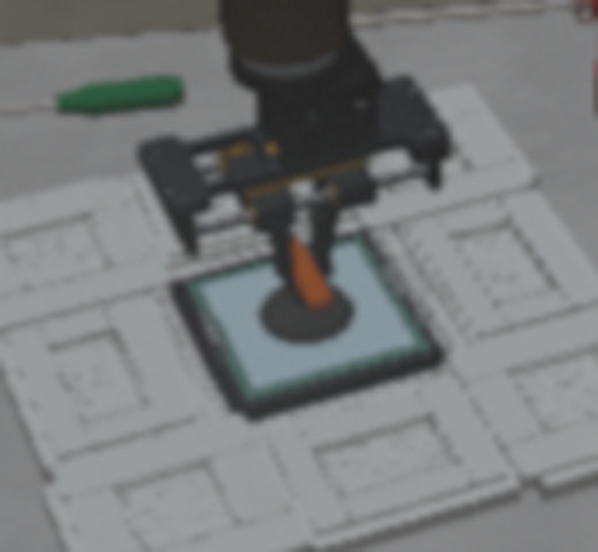

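The glass sits level and centred in the black carrier (about 305,325 in the picture). The force drop, height and 5 N/mm foam stiffness all fit a closed clip.

```bash
python3 -c "
from workcell import env
print(env.close_job())"
```

```text
the job is handed in; nothing more can be done
None
```

The job is handed in, with no verdict returned. By the force and position readings, the glass lies level under the lips and the clip has snapped shut, and the gripper still holds the lifter and pushes down with about 10.7 N. The first grip attempt closed on nothing, but did not visibly shift the glass.

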